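Fit the adapter flange over the indexing head's shaft and drive pin

TASK

Pick up the aluminium adapter flange by its square hub and fit it on the cream indexing head: lower it hub up over the steel shaft, turn it gently until the brass drive pin finds its hole, and let it down fully home, flat on the steel face. Do not force or drop it onto the pin, leave the other things on the cart where they are, and let go when it is home.

Things in the scene. Friction and masses are not known exactly. Their poses are not given: they have to be found in the camera images.
- indexer: Indexing head, fixed: cream block 160 x 160 x 90 mm on a timber packer (190 x 150 x 20 mm), topped by a round steel face 140 mm across whose top is 120 mm above the cart. Origin: centre of the packer's underside, z up; -x is its front. On the face stands the braked spindle (shaft and pin); the brake holds 12 N m, so it will not turn away.
- seat (a point): Centre of the steel face, on the shaft's axis, 120 mm above the indexer's origin: the height on which the flange must rest. Axes as the indexer's. The steel shaft is 24 mm in diameter and rises 34 mm above this point; its top 6 mm taper to 14 mm diameter.
- front_mark (a point): Small red mark on the cream block's top edge, at its front (-x) side, 75 mm from the shaft's axis. The brass drive pin stands on the face 42 mm from the shaft's axis, up to 26 degrees (0.45 rad) either way round from this mark: its angle is not measured. Pin: 10 mm in diameter, 12 mm tall above the face, top 2 mm tapering to 9 mm diameter.
- flange: Loose adapter flange, 0.4 to 0.65 kg: aluminium plate 110 x 110 x 10 mm with a dark square hub 46 x 46 mm, 32 mm tall, on its middle (42 mm in all), sides parallel. Origin: centre of the plate's underside, z up through the hub. A straight 26 mm bore runs through both on the z axis. Lying on the cart, hub up. Turned wrongly on the shaft, it rests on the pin, its underside 12 mm above the face.
- pin_hole (a point): Top mouth of the flange's one 13 mm through hole for the pin, 42 mm from its axis on its -x side, 10 mm above its underside; a red stripe lies between hole and edge. The four dark screw heads at the corners are no holes. When home, the pin stands 2 mm proud of the plate here; fingertips 4 mm above the plate clear it. Held by the hub's +x and -x sides the flange cannot be tipped between the fingers by the pin.
- driver: Bystander: screwdriver with orange handle, 160 mm long, lying flat between head and flange, its handle towards the robot. Leave alone.
- can: Bystander: upright can with blue label, 48 mm in diameter, 65 mm tall; origin under its centre. Leave alone.
- fitting: Bystander: brass stub fitting, 32 mm in diameter, 32 mm tall; origin under its centre. Leave alone.
- partbox: Bystander: closed cardboard box 50 x 60 x 35 mm; origin under its centre. Leave alone.
Things that resemble listed ones, but are neither listed nor needed, are in the scene too. Several things have the shape of the flange; the one meant has the colours described above.

How it is judged:
On the way, in this order (a step that is already met when the one before it is completed fails the run):
1. the flange is lifted clear of the cart, upright (height (world z) of flange above 0.05 m and angle between flange's own z axis and vertical below 0.3 rad), for 0.2 s.
2. the flange is threaded on the shaft (horizontal distance between flange and seat below 0.004 m and z of flange in the frame of seat below 0.026 m), for 0.1 s.
At the end, for the whole second after the job is handed in: The flange lies hub up, flat on the steel face: its underside within 2 mm of the face, centred on the shaft within 3 mm, tilted less than 0.03 rad, at rest (only possible with the pin in its hole) (z of flange in the frame of seat between -0.003 and 0.002 m and horizontal distance between flange and seat below 0.003 m and angle between flange's own z axis and vertical below 0.03 rad and linear speed of flange below 0.01 m/s); the robot touches nothing.
It fails at once if the flange is pushed against, or dropped on, the indexing head with more than 50 N in all (contact force between flange and indexer above 50 N).
It fails at once if a bystander (screwdriver, can, fitting, box) is moved by more than 15 mm (distance of any of driver, can, fitting, partbox from where it was at the start of the episode above 0.015 m).
It also fails if it takes over 72 s, if anything falls off the work surface, if the arm or the gripper's body presses on something with over 40 N, if the wrist force passes 120 N, or if a joint passes its speed limit or range.

ROBOT

A 7-joint arm with a two-finger parallel gripper is mounted at the origin on the work surface. World frame = base frame: x ahead of the robot, y to its left, z up, the work surface at z = 0. Lengths are in m, angles in rad, forces in N, time in s.
With the tool pointing down it reaches from about 0.4 to 0.85 m from the base axis. Payload 4.5 kg.
Tool frame: the origin (TCP) lies midway between the tips of the shut fingers; the grasp point (between the pads) lies 19 mm behind it; x points along the fingers, y is the direction in which the jaws open and shut, and the axes are right-handed (so a half turn about x gives the same grasp; the last joint's range is limited). The gripper opens to 88 mm and grips with 3 to 60 N. Pads are 18 mm wide; open, the fingers measure 123 mm over their backs; the gripper's body (75 mm by 187 mm) begins 45 mm behind the grasp point.
Start: joints at [-1.118, 0.689, -0.195, 1.565, 0.157, 0.902, -0.215], TCP at [0.254, 0.571, 0.239] pointing down, gripper open.
Joint ranges: [-3.01, 3.01], [-0.46, 2.08], [-1.47, 1.51], [0.13, 2.56], [-1, 4.14], [0.04, 2.09], [-2.66, 2.66]. Speed limits (rad/s): [2.57, 2.57, 3.14, 3.14, 3.14, 3.14, 3.14].

INTERFACE

Orientations are given as a unit quaternion [x, y, z, w].
In Python, from plant import r gives the robot as it stands.
- The arm moves only by the tool arm_command, never from a script. Its argument "plan" is a list of rows, each a list of 5 numbers: the finger opening in m, from 0 to 0.0881, then the shift along the tool's x, y, z in m, then the turn about the tool's x in rad. In form: [[grip, dx, dy, dz, roll], ...]. A call has 1 to 12 rows; each row shifts and turns the commanded pose from where the row before left it, along the tool's axes as they then stand; what a row does not reach is not made up. A row lasts 1/8 s, in which the tool goes at most 62.5 mm and 10.7 degrees, less where a joint would pass 70% of its speed; a pose out of reach is approached as far as the arm can. A call is refused whole if a number of a shift passes 0.0625 or a number of a turn 0.188, either way. A call with a gripper value outside its range is refused whole. The fingers move at their own pace and stop on an object; "force" is the grip in N (left out, the last holds). Time passes only in rows, so rows that do not move let the fingers close. It gives the time, the measured TCP pose, the force and the opening at its end, in the units of the state.
- r.get_state(): the state, without advancing time (a new reading comes with each control period).
- r.snapshot(name): name is "scene" or "top" or "wrist"; returns (picture, depth): 480x640x3 uint8, red, green, blue; 480x640 float32, m along the optical axis (not along the pixel's ray), 0 where there is no reading.
- r.calibration(name): a dict with "fx", "fy", "cx", "cy" (pixels), "eye" and "orientation" of the camera in the world; the wrist camera has in their place "mount" (4x4, takes a point from camera to tool coordinates, whose origin is the TCP and whose axes are the tool frame's). Camera axes: x right, y down, z forward; pixel columns grow to the right and rows downward; lengths in m; the calibration is good to about 2 mm. A picture is of the moment at which its call begins: read the wrist's pose just before it. calibration takes no time and is no camera call.
- r.finish_job(): hands the job in, once; it reports no verdict.
The state is a dict: "clock": time; "q": joint angles; "qd": joint speeds; "joint_torque": joint torques, N m; "tool_pos": TCP position; "eef_rot": TCP orientation; "contact_force": force on the tool from outside, world axes, zero at the start; "moment": the same for the moment, N m; "opening": opening from 0.0 (shut) to 1.0 (fully open).
Only numpy, scipy, OpenCV 4.12 (cv2) and the standard library are available. Lean on these libraries where they do the work, as an engineer would, in place of code of your own. Each camera call takes 0.05 s, during which the arm holds its last target.

## Working session

There is one attempt and no reset: what is moved stays moved. The work goes in short steps, Python scripts to look and compute and a tool call to move; the robot and the scene stay as the last step left them, time stands still between calls to the robot, and variables do not carry over. Pictures are saved under pics/ and viewed, and the job is handed in when it is done.

Besides the shell and the picture viewer there is one more tool, called after "Call:" as name(argument=value, ...) on one line, values as JSON. arm_command: Moves the arm, as the interface text tells. Its arguments: {"type":"object","properties":{"plan":{"type":"array","items":{"type":"array","items":{"type":"number"}}},"force":{"type":"number"}},"required":["plan"]}

```bash
ls; mkdir -p pics
cat > h.py <<'E'
import numpy as np, cv2
from scipy.spatial.transform import Rotation as R
from plant import r
def snap(name,fn):
    s=r.get_state(); p,d=r.snapshot(name); cv2.imwrite('pics/'+fn+'.png',p[:,:,::-1]); np.savez('pics/'+fn+'.npz',p=p,d=d,pos=s['tool_pos'],rot=s['eef_rot']); return s,p,d
def cam(name,pos=None,rot=None):
    c=r.calibration(name); T=np.eye(4)
    if 'mount' in c:
        W=np.eye(4); W[:3,:3]=R.from_quat(rot).as_matrix(); W[:3,3]=pos; T=W@np.array(c['mount'])
    else:
        o=np.array(c['orientation']); T[:3,:3]=R.from_quat(o).as_matrix() if o.size==4 else o; T[:3,3]=c['eye']
    return c,T
def ray(c,T,uv,z):
    uv=np.atleast_2d(np.asarray(uv,float)); d=np.c_[(uv[:,0]-c['cx'])/c['fx'],(uv[:,1]-c['cy'])/c['fy'],np.ones(len(uv))]@T[:3,:3].T
    t=(z-T[2,3])/d[:,2]; return T[:3,3]+d*t[:,None]
def proj(c,T,P):
    p=(np.atleast_2d(P)-T[:3,3])@T[:3,:3]; return np.c_[p[:,0]/p[:,2]*c['fx']+c['cx'],p[:,1]/p[:,2]*c['fy']+c['cy']]
E
python3 - <<'E'
from h import *
print(r.get_state())
for n in('scene','top','wrist'): print(n,r.calibration(n))
snap('top','top0'); snap('scene','scene0')
E
```

```text
pics
{'clock': 0.0, 'q': array([-1.1181986 ,  0.68998264, -0.19449238,  1.56634694,  0.15729418,
        0.90251292, -0.21514178]), 'qd': array([ 0.00016501, -0.00010528, -0.0003907 ,  0.00040419,  0.00030511,
       -0.00243615,  0.00037187]), 'joint_torque': array([ 6.73189006e-04, -5.27555788e+01, -1.26694523e+00, -1.53424412e+01,
       -5.26542915e-02,  6.62129445e-03,  1.77280622e-04]), 'tool_pos': array([0.25395968, 0.57037624, 0.23790956]), 'eef_rot': array([ 0.14632769,  0.6917477 , -0.14763179,  0.69157659]), 'contact_force': array([-0.01149434,  0.77338507,  0.08055954]), 'moment': array([-0.04555498, -0.07282602,  0.01256523]), 'opening': 0.9983077606721803}
scene {'fx': 528.9642042733295, 'fy': 528.9642042733295, 'cx': 319.27023282089993, 'cy': 242.1306194981996, 'eye': array([ 1.31470816, -0.13832099,  0.68202124]), 'orientation': array([ 0.70010312,  0.55949206, -0.27079953, -0.35141411])}
top {'fx': 496.64625683900414, 'fy': 496.64625683900414, 'cx': 321.77529619564814, 'cy': 243.8707252751753, 'eye': array([0.51310677, 0.05779061, 0.97991386]), 'orientation': array([-0.70262234,  0.70979468, -0.04337448,  0.02513975])}
wrist {'fx': 343.7849147548492, 'fy': 343.7849147548492, 'cx': 316.66288459084535, 'cy': 242.59492335841352, 'mount': array([[-7.84415485e-04, -2.69582354e-01,  9.62977019e-01,
        -1.45736026e-01],
       [ 9.99999481e-01,  4.14534729e-04,  9.30620678e-04,
        -2.29724707e-04],
       [-6.50066331e-04,  9.62977249e-01,  2.69581889e-01,
        -6.92178150e-02],
       [ 0.00000000e+00,  0.00000000e+00,  0.00000000e+00,
         1.00000000e+00]])}
```

View pics/top0.png

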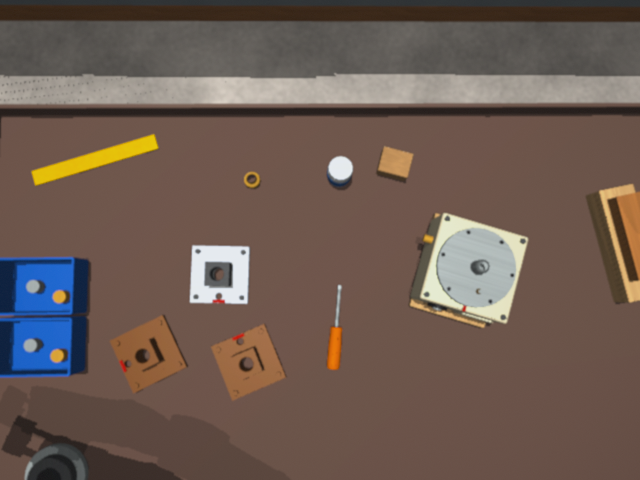

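View pics/scene0.png

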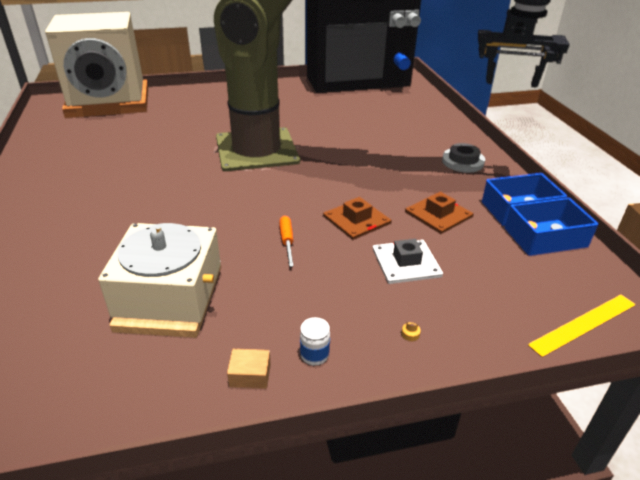

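The flange candidates in the top view are the silver plate with a dark hub at (219,274) and two copper-coloured plates at (148,354) and (248,362). The silver one fits the aluminium and dark hub description. The indexer's shaft is near (481,267), its pin near (478,291) and the red mark near (465,309). I'll enlarge both to confirm.

Run:
```python
from h import *
p=cv2.imread('pics/top0.png')
a=cv2.resize(p[225:325,170:270],None,fx=4,fy=4,interpolation=cv2.INTER_CUBIC)
b=cv2.resize(p[205:335,405:535],(400,400),interpolation=cv2.INTER_CUBIC)
cv2.imwrite('pics/crop0.png',np.hstack([a,b]))
```

```text
(no output)
```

View pics/crop0.png

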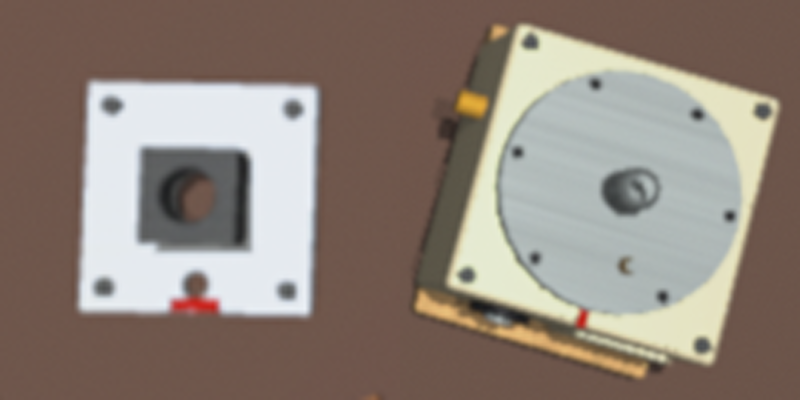

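The crop confirms it: silver plate, dark square hub, and a red stripe with the hole at the bottom (-x side). On the head, the pin is visible near (478,291). Now I'll measure.

Run:
```python
from h import *
p=cv2.imread('pics/top0.png'); c,T=cam('top')
hsv=cv2.cvtColor(p,cv2.COLOR_BGR2HSV)
def big(m,box):
    x0,y0,x1,y1=box; k=np.zeros_like(m); k[y0:y1,x0:x1]=m[y0:y1,x0:x1]
    cs,_=cv2.findContours(k,cv2.RETR_EXTERNAL,cv2.CHAIN_APPROX_NONE); return max(cs,key=cv2.contourArea)
# plate
wh=cv2.inRange(hsv,(0,0,150),(180,60,255))
ct=big(wh,(170,225,270,325)); hull=cv2.convexHull(ct)[:,0].astype(float)
W=ray(c,T,hull,0.01)[:,:2].astype(np.float32); rc=cv2.minAreaRect(W); print('plate',rc)
# hole / stripe
red=cv2.inRange(hsv,(0,150,100),(8,255,255))|cv2.inRange(hsv,(172,150,100),(180,255,255))
s=big(red,(190,290,250,320)); m=cv2.moments(s); print('stripe',ray(c,T,[m['m10']/m['m00'],m['m01']/m['m00']],0.01))
# hub top: dark
dk=cv2.inRange(p,(0,0,0),(110,110,110)); 
# face
x0,y0=405,205
gray=hsv.copy()
f=cv2.inRange(hsv,(0,0,120),(180,30,220))
cv2.imwrite('pics/m.png',np.hstack([f[205:335,405:535],red[205:335,405:535],wh[225:325,170:270].repeat(1,0) if 0 else wh[210:340,160:290]]))
ct=big(f,(430,215,525,315)); hull=cv2.convexHull(ct)[:,0].astype(float)
W=ray(c,T,hull,0.12)[:,:2].astype(np.float32); print('face',cv2.minEnclosingCircle(W),cv2.fitEllipse(W))
s=big(red,(455,300,475,320)); m=cv2.moments(s); uv=[m['m10']/m['m00'],m['m01']/m['m00']];print('mark',uv,ray(c,T,uv,0.11))
print('pin',ray(c,T,[478.1,291.1],0.132))
print('shaft top',ray(c,T,[405+645/3.077-400/3.077,205+187/3.077],0.154))
```

```text
plate ((0.5503440499305725, 0.23189830780029297), (0.11224265396595001, 0.11274486035108566), 88.32274627685547)
stripe [[0.4987823  0.23139881 0.01      ]]
face ((0.553733229637146, -0.23396404087543488), 0.0705338642001152) ((0.553943395614624, -0.23403534293174744), (0.13936850428581238, 0.14053191244602203), 15.509050369262695)
mark [463.7619047619047, 308.23809523809524] [[ 0.48214527 -0.21256151  0.11      ]]
pin [[ 0.51175596 -0.23162476  0.132     ]]
shaft top [[ 0.55395938 -0.23693554  0.154     ]]
```

View pics/m.png

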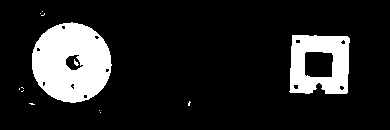

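```bash
cat >> h.py <<'E'
def plan(target,yawy,s=None):
    """rel move: target TCP world, tool y desired heading (rad, in world xy, mod pi), tool down. prints shift in current tool axes and roll"""
    s=s or r.get_state(); M=R.from_quat(s['eef_rot']).as_matrix(); d=M.T@(np.array(target)-s['tool_pos'])
    h=np.arctan2(M[1,1],M[0,1]); e=(yawy-h+np.pi/2)%np.pi-np.pi/2
    # tool x down => roll about tool x = -world z
    print('t',round(s['clock'],2),'pos',s['tool_pos'].round(4),'F',s['contact_force'].round(1),'Mo',s['moment'].round(2),'open',round(s['opening']*.0881,4),'heading y',round(h,4),'tilt',M[:,0].round(4)); print('shift tool',d.round(4),'roll',round(-e,4)); return M
E
python3 - <<'E'
from h import *
print(plan([0.5503,0.232,0.18],-0.03))
E
```

```text
t 0.1 pos [0.254  0.5704 0.238 ] F [-0.1 -0.8  0.8] Mo [ 0.01  0.04 -0.  ] open 0.0881 heading y 1.1521 tilt [-5.0e-04 -1.6e-03 -1.0e+00]
shift tool [ 0.0584 -0.1886  0.4083] roll 1.1821
[[-5.29714338e-04  4.06598931e-01  9.13606605e-01]
 [-1.56774356e-03  9.13605273e-01 -4.06599247e-01]
 [-9.99998631e-01 -1.64768232e-03  1.53493042e-04]]
```

Call:
arm_command(plan=[[0.088,0.003,-0.008,0.018,0],[0.088,0.005,-0.016,0.035,0],[0.088,0.005,-0.016,0.035,0],[0.088,0.005,-0.016,0.035,0],[0.088,0.005,-0.016,0.035,0],[0.088,0.005,-0.016,0.035,0],[0.088,0.005,-0.016,0.035,0],[0.088,0.005,-0.016,0.035,0],[0.088,0.005,-0.016,0.035,0],[0.088,0.005,-0.016,0.035,0],[0.088,0.005,-0.016,0.035,0],[0.088,0.005,-0.016,0.035,0]], force=30)

```text
clock: 1.6
tool_pos: [0.5483, 0.2359, 0.1803]
eef_rot: [0.147, 0.692, -0.148, 0.692]
contact_force: [0.5, 0.0, 0.6]
opening: 1.001
```

Call:
arm_command(plan=[[0.088,0,0,0,0.15],[0.088,0,0,0,0.15],[0.088,0,0,0,0.15],[0.088,0,0,0,0.15],[0.088,0,0,0,0.15],[0.088,0,0,0,0.15],[0.088,0,0,0,0.15],[0.088,0,0,0,0.132],[0.088,0,0,0,0],[0.088,0,0,0,0]])

```text
clock: 2.85
tool_pos: [0.5475, 0.2381, 0.1806]
eef_rot: [-0.507, -0.493, 0.507, -0.493]
contact_force: [0.1, -0.2, 0.5]
opening: 1.002
```

Run:
```python
from h import *
plan([0.5503,0.232,0.18],-0.03)
snap('wrist','w1')
```

```text
t 2.85 pos [0.5475 0.2381 0.1806] F [ 0.1 -0.2  0.5] Mo [-0.1   0.08  0.  ] open 0.0883 heading y -0.0286 tilt [-3.e-04 -5.e-04 -1.e+00]
shift tool [0.0006 0.003  0.006 ] roll 0.0014
```

View pics/w1.png

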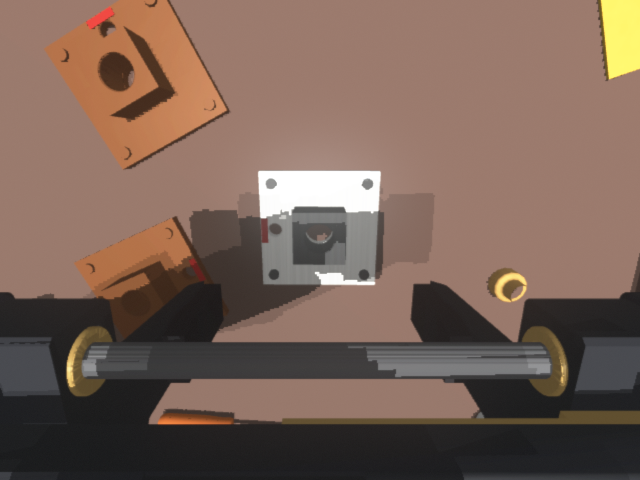

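The wrist view shows the flange centred at about (320,228), with the stripe and hole on the left (265-275,230), which is the tool's -y side. I'll measure it from this view.

Run:
```python
from h import *
z=np.load('pics/w1.npz'); p=z['p'][:,:,::-1].copy(); c,T=cam('wrist',z['pos'],z['rot'])
hsv=cv2.cvtColor(p,cv2.COLOR_BGR2HSV)
m=cv2.inRange(hsv,(0,0,95),(180,70,255)); k=np.zeros_like(m); k[150:300,245:395]=m[150:300,245:395]
k=cv2.morphologyEx(k,cv2.MORPH_OPEN,np.ones((3,3)))
cs,_=cv2.findContours(k,cv2.RETR_EXTERNAL,cv2.CHAIN_APPROX_NONE); ct=max(cs,key=cv2.contourArea)
W=ray(c,T,cv2.convexHull(ct)[:,0],0.01)[:,:2].astype(np.float32); rc=cv2.minAreaRect(W); print(rc,cv2.boundingRect(ct))
h=ray(c,T,[275.5,229],0.01)[0]; print('hole',h)
# hub top corners approx from dark
cv2.imwrite('pics/w1c.png',cv2.resize(p[150:310,240:400],(640,640),interpolation=cv2.INTER_CUBIC))
```

```text
((0.5509273409843445, 0.23894259333610535), (0.13008926808834076, 0.1408851444721222), 88.39716339111328) (245, 150, 150, 137)
hole [0.50838059 0.23307341 0.01      ]
```

View pics/w1c.png

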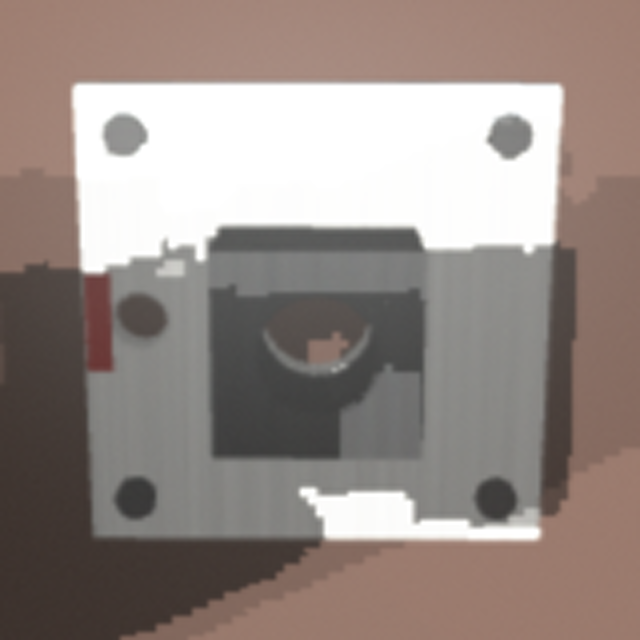

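Run:
```python
from h import *
z=np.load('pics/w1.npz'); c,T=cam('wrist',z['pos'],z['rot'])
cv=lambda a:(np.array(a)+.5)/4-.5+[240,150]
P=ray(c,T,cv([(73,84),(562,86),(541,540),(93,538)]),0.01); H=ray(c,T,cv([(208,250),(424,250),(424,458),(211,458)]),0.042)
ho=ray(c,T,cv([(142,315)]),0.01)[0]
for A in(P,H):
    e=A[1]-A[0]+A[2]-A[3]; f=A[0]-A[3]+A[1]-A[2]
    print(A.mean(0),'len',np.linalg.norm(e)/2,np.linalg.norm(f)/2,'yaw x-edge',np.arctan2(e[1],e[0]),'y-edge',np.arctan2(f[1],f[0])-np.pi/2)
print(ho, 'yaw hole',np.arctan2(-(ho-P.mean(0))[1],-(ho-P.mean(0))[0]))
plan([P[:,0].mean(),P[:,1].mean(),0.1],-0.025)
```

```text
[0.54938707 0.23074892 0.01      ] len 0.11057477643136497 0.11016400057450872 yaw x-edge -0.03214356880287299 y-edge -0.02726296476899437
[0.54912012 0.23106029 0.042     ] len 0.04590118576919582 0.046068565630977824 yaw x-edge -0.027708506035319436 y-edge -0.019330425763635972
[0.50806301 0.23368894 0.01      ] yaw hole -0.07102581187091439
t 2.9 pos [0.5475 0.2384 0.1807] F [-0.6 -0.6  0.2] Mo [-0.03  0.14 -0.04] open 0.0883 heading y -0.0288 tilt [-3.e-04 -2.e-04 -1.e+00]
shift tool [0.0807 0.0021 0.0075] roll -0.0038
```

Call:
arm_command(plan=[[0.088,0.01,0.001,0.004,0],[0.088,0.02,0.001,0.0035,0],[0.088,0.025,0,0,0],[0.088,0.025,0,0,0],[0.088,0.025,0,0,0],[0.088,0.015,0,0,0],[0.088,0.01,0,0,0],[0.088,0,0,0,0],[0.088,0,0,0,0],[0.088,0,0,0,0]])

```text
clock: 4.15
tool_pos: [0.5498, 0.2317, 0.0515]
eef_rot: [0.508, 0.492, -0.507, 0.493]
contact_force: [0.7, 1.1, 0.1]
opening: 0.998
```

Run:
```python
from h import *
plan([.5493,.231,0.017],-0.028)
```

```text
t 4.15 pos [0.5498 0.2317 0.0515] F [0.7 1.1 0.1] Mo [-0.06  0.1  -0.04] open 0.0879 heading y -0.0299 tilt [ 1.4e-03  7.0e-04 -1.0e+00]
shift tool [ 0.0345 -0.0005  0.0008] roll -0.0019
```

Call:
arm_command(plan=[[0.088,0.01,0,0.001,0],[0.088,0.015,0,0,0],[0.088,0.0085,0,0,0],[0.088,0,0,0,0],[0.088,0,0,0,0],[0.04,0,0,0,0],[0.04,0,0,0,0],[0.04,0,0,0,0],[0.04,0,0,0,0],[0.04,0,0,0,0],[0.04,0,0,0,0],[0.04,0,0,0,0]], force=40)

```text
clock: 5.65
tool_pos: [0.5493, 0.2305, 0.0173]
eef_rot: [0.507, 0.492, -0.507, 0.492]
contact_force: [0.7, 0.3, 1.8]
opening: 0.518
```

Run:
```python
from h import *
plan([.5493,.231,0.017],-0.028)
```

```text
t 5.65 pos [0.5493 0.2305 0.0173] F [0.7 0.3 1.8] Mo [-0.06  0.13  0.02] open 0.0457 heading y -0.03 tilt [ 1.e-04  1.e-04 -1.e+00]
shift tool [ 0.0003  0.     -0.0005] roll -0.002
```

The hub is gripped at an opening of 45.7 mm. Next I'll lift.

Call:
arm_command(plan=[[0.04,-0.005,0,0,0],[0.04,-0.01,0,0,0],[0.04,-0.015,0,0,0],[0.04,-0.02,0,0,0],[0.04,-0.025,0,0,0],[0.04,-0.025,0,0,0],[0.04,-0.025,0,0,0],[0.04,-0.025,0,0,0],[0.04,-0.02,0,0,0],[0.04,-0.01,0,0,0],[0.04,0,0,0,0],[0.04,0,0,0,0]])

```text
clock: 7.15
tool_pos: [0.5486, 0.2303, 0.1966]
eef_rot: [-0.507, -0.493, 0.508, -0.492]
contact_force: [-0.8, 0.3, -5.2]
opening: 0.518
```

Run:
```python
from h import *
plan([.554,-.2345,0.2],-0.028)
snap('scene','s2'); snap('wrist','w2')
```

```text
t 7.15 pos [0.5486 0.2303 0.1966] F [-0.8  0.3 -5.2] Mo [-0.1   0.04  0.01] open 0.0457 heading y -0.0299 tilt [-1.5e-03 -6.0e-04 -1.0e+00]
shift tool [-0.0031  0.0193  0.4644] roll -0.0019
```

View pics/s2.png

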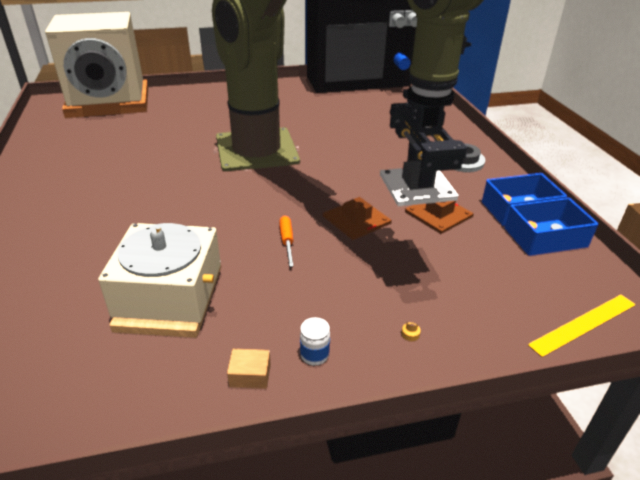

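View pics/w2.png

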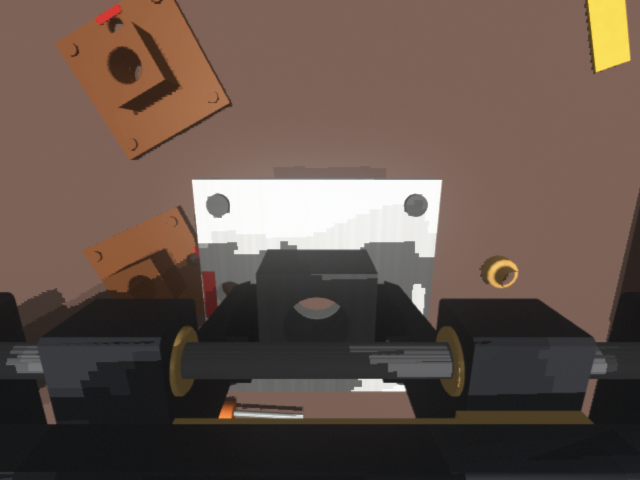

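Scene view: the flange is lifted level in the gripper at about (418,185). Next I'll carry it past the head so the wrist camera can see the shaft and pin in the tool's own calibration.

Call:
arm_command(plan=[[0.04,-0.01,0,0.01,0],[0.04,-0.015,0.001,0.02,0],[0.04,-0.015,0.001,0.03,0],[0.04,-0.01,0.001,0.03,0],[0.04,-0.003,0.001,0.03,0],[0.04,0,0.001,0.03,0],[0.04,0,0.002,0.03,0],[0.04,0,0.002,0.03,0],[0.04,0,0.002,0.03,0],[0.04,0,0.002,0.03,0],[0.04,0,0.002,0.03,0],[0.04,0,0.002,0.03,0]])

```text
clock: 8.75
tool_pos: [0.5557, -0.1031, 0.2514]
eef_rot: [-0.508, -0.491, 0.508, -0.492]
contact_force: [0.1, 0.9, -5.2]
opening: 0.521
```

Call:
arm_command(plan=[[0.04,0,0.001,0.03,0],[0.04,0,0.001,0.03,0],[0.04,0,0.001,0.03,0],[0.04,0,0.001,0.03,0],[0.04,0,0.001,0.03,0],[0.04,0,0.001,0.03,0],[0.04,0,0.001,0.03,0],[0.04,0,0,0.025,0],[0.04,0,0,0.02,0],[0.04,0,0,0,0],[0.04,0,0,0,0],[0.04,0,0,0,0]])

```text
clock: 10.25
tool_pos: [0.5562, -0.3532, 0.2502]
eef_rot: [0.507, 0.493, -0.507, 0.493]
contact_force: [0.3, 0.8, -5.6]
opening: 0.518
```

Run:
```python
from h import *
plan([.554,-.2345,0.2],-0.028)
snap('wrist','w3')
```

```text
t 10.25 pos [ 0.5562 -0.3532  0.2502] F [ 0.3  0.8 -5.6] Mo [-0.03  0.08  0.02] open 0.0456 heading y -0.0278 tilt [ 0.      0.0014 -1.    ]
shift tool [ 0.0504 -0.0055 -0.1185] roll 0.0002
```

View pics/w3.png

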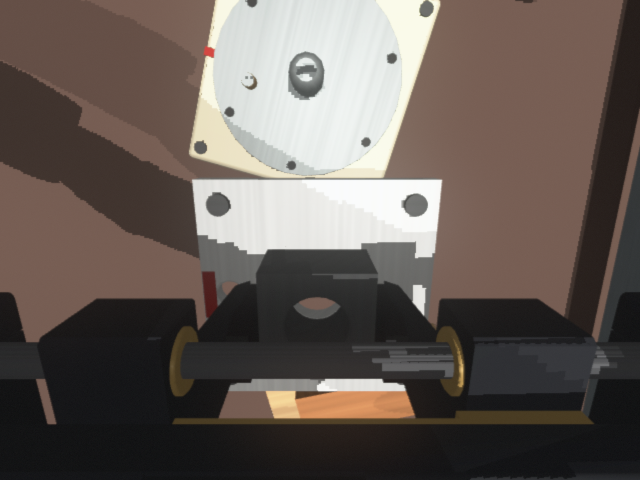

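The wrist view shows the shaft near (306,72), the pin near (249,80) and the face circle cut off at the top edge. I'll enlarge it and compute.

Run:
```python
from h import *
p=cv2.imread('pics/w3.png')
cv2.imwrite('pics/w3c.png',cv2.resize(p[40:115,225:345],(800,500),interpolation=cv2.INTER_CUBIC))
cv2.imwrite('pics/w3d.png',cv2.resize(p[0:190,190:410],(792,684))[:600])
```

```text
(no output)
```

View pics/w3c.png

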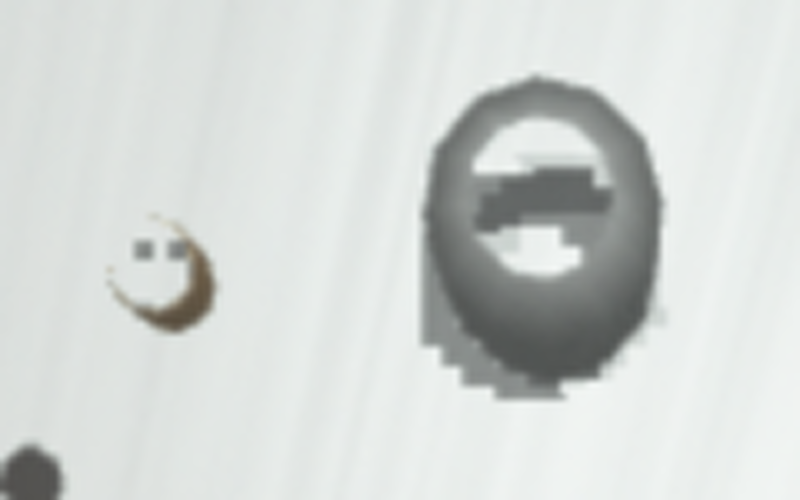

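Run:
```python
from h import *
from scipy.optimize import least_squares
z=np.load('pics/w3.npz'); p=z['p'][:,:,::-1].copy(); c,T=cam('wrist',z['pos'],z['rot'])
f=800/120
cv=lambda a:(np.array(a,float)+.5)/f-.5+[225,40]
sh=ray(c,T,cv([(539,197)]),.154)[0]; 
pt=ray(c,T,cv([(149,260)]),.132)[0]; pb=ray(c,T,cv([(171,288)]),.12)[0]
print('shaft top',sh,'pin top',pt,'pin base',pb)
# face circle: saturation boundary
hsv=cv2.cvtColor(p,cv2.COLOR_BGR2HSV)
g=cv2.inRange(hsv,(0,0,100),(180,20,255)); g[172:]=0; g[:,:195]=0; g[:,410:]=0
cs,_=cv2.findContours(cv2.morphologyEx(g,cv2.MORPH_OPEN,np.ones((5,5))),cv2.RETR_EXTERNAL,cv2.CHAIN_APPROX_NONE); ct=max(cs,key=cv2.contourArea)
h=cv2.convexHull(ct)[:,0]; h=ct[:,0]; h=h[(h[:,1]>3)&(h[:,1]<168)]
W=ray(c,T,h,.12)[:,:2]
q=least_squares(lambda a:np.hypot(W[:,0]-a[0],W[:,1]-a[1])-a[2],[.554,-.235,.07],loss='soft_l1',f_scale=.0005).x; print('face',q,len(W))
for s in (sh[:2],q[:2]):
  for P in(pt,pb):
    d=P[:2]-s; print('r',np.hypot(*d),'psi',np.arctan2(-d[1],-d[0]))
# flange held: plate corners in w3 far edge; red stripe
```

```text
shaft top [ 0.5522382  -0.23601514  0.154     ] pin top [ 0.5103071  -0.23656261  0.132     ] pin base [ 0.51032913 -0.23729854  0.12      ]
face [ 0.55613435 -0.23407476  0.07268581] 429
r 0.04193467936515907 psi 0.013055591408203017
r 0.041928718318171534 psi 0.030613841845026843
r 0.04589473688949414 psi 0.054234366328509795
r 0.04591852841397401 psi 0.07026441043743478
```

View pics/w3d.png

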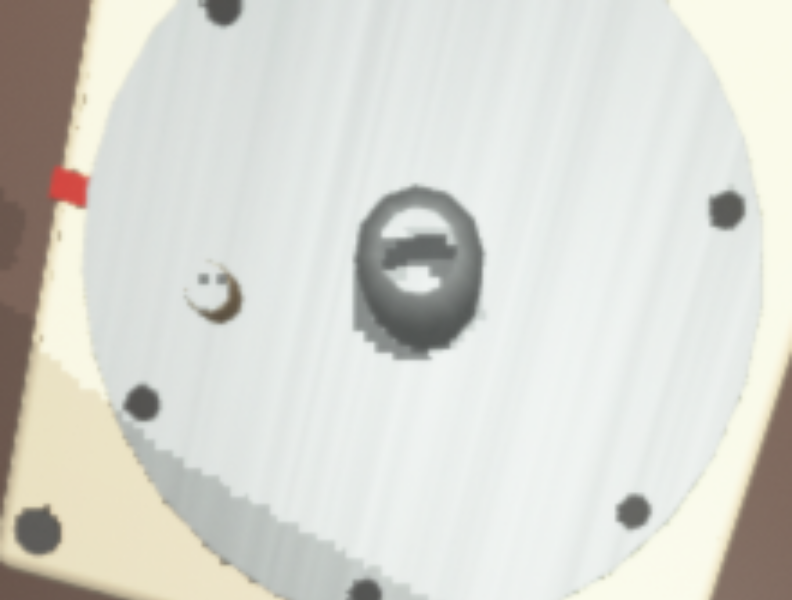

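Run:
```python
from h import *
from scipy.optimize import least_squares
z=np.load('pics/w3.npz'); p=z['p'][:,:,::-1].copy(); c,T=cam('wrist',z['pos'],z['rot'])
# flange far edge in tool coordinates (plane tool x = +0.0073)
M=np.array(c['mount']); 
def rayx(uv,x):
    d=M[:3,:3]@np.array([(uv[0]-c['cx'])/c['fx'],(uv[1]-c['cy'])/c['fy'],1]); t=(x-M[0,3])/d[0]; return M[:3,3]+d*t
for uv in [(193,179.5),(441,179.5)]: print('far corner tool',rayx(uv,.0073))
# face circle: radial edge search in b-channel saturation
hsv=cv2.cvtColor(p,cv2.COLOR_BGR2HSV).astype(float); S=p.astype(float); S=S[:,:,2]-S[:,:,0]
c0=np.array([.5525,-.2358]); E=[]
for a in np.linspace(-np.pi,np.pi,181):
    rr=np.arange(.064,.076,.0002); P=np.c_[c0[0]+rr*np.cos(a),c0[1]+rr*np.sin(a),0*rr+.12]; uv=proj(c,T,P).astype(np.float32)
    if uv[:,1].min()<2 or uv[:,1].max()>174: continue
    v=cv2.remap(S.astype(np.float32),uv[:,0],uv[:,1],cv2.INTER_LINEAR).ravel()
    g=np.abs(v[8:]-v[:-8]); i=g.argmax()
    if g[i]>6: E.append(P[i+4,:2])
E=np.array(E); q=least_squares(lambda a:np.hypot(E[:,0]-a[0],E[:,1]-a[1])-a[2],[.553,-.235,.07],loss='soft_l1',f_scale=.0004); print(q.x,len(E),np.median(np.abs(q.fun)))
q2=least_squares(lambda a:np.hypot(E[:,0]-a[0],E[:,1]-a[1])-.07,[.553,-.235],loss='soft_l1',f_scale=.0004); print(q2.x)
```

```text
far corner tool [ 0.0073     -0.0542975  -0.05512407]
far corner tool [ 0.0073      0.05474188 -0.05520197]
[ 0.55235019 -0.23616061  0.06916726] 106 0.00015633484678865411
[ 0.55241046 -0.23524946]
```

Call:
arm_command(plan=[[0.04,0,0,0,-0.045],[0.04,0,0,-0.01,0],[0.04,0,0,-0.02,0],[0.04,0,-0.001,-0.025,0],[0.04,0.005,-0.001,-0.025,0],[0.04,0.01,-0.001,-0.02,0],[0.04,0.015,-0.001,-0.01,0],[0.04,0.01,-0.001,-0.005,0],[0.04,0.005,0,-0.002,0],[0.04,0,0,0,0],[0.04,0,0,0,0],[0.04,0,0,0,0]])

```text
clock: 11.8
tool_pos: [0.5492, -0.2387, 0.2056]
eef_rot: [0.497, 0.503, -0.496, 0.504]
contact_force: [-0.2, -0.5, -5.8]
opening: 0.519
```

Run:
```python
from h import *
plan([.5522,-.2361,0.175],0.018)
```

```text
t 11.8 pos [ 0.5492 -0.2387  0.2056] F [-0.2 -0.5 -5.8] Mo [-0.05  0.01  0.05] open 0.0457 heading y 0.0142 tilt [ 9.e-04 -5.e-04 -1.e+00]
shift tool [ 0.0306  0.0031 -0.0025] roll -0.0038
```

Call:
arm_command(plan=[[0.04,0.005,0.003,-0.0025,-0.004],[0.04,0.01,0,0,0],[0.04,0.01,0,0,0],[0.04,0.004,0,0,0],[0.04,0,0,0,0],[0.04,0,0,0,0],[0.04,0,0,0,0]])

```text
clock: 12.68
tool_pos: [0.5521, -0.2356, 0.1765]
eef_rot: [0.495, 0.505, -0.495, 0.505]
contact_force: [0.6, 0.5, -5.1]
opening: 0.516
```

Run:
```python
from h import *
plan([.5522,-.2361,0.175],0.018)
s,p,d=snap('scene','s4'); snap('top','t4'); plan([.5522,-.2361,0.175],0.018)
a=cv2.resize(p[150:340,60:260,::-1],(400,380)); b=cv2.imread('pics/t4.png')[190:340,400:550]
cv2.imwrite('pics/c4.png',np.hstack([a,cv2.resize(b,(380,380))]))
```

```text
t 12.68 pos [ 0.5521 -0.2356  0.1765] F [ 0.6  0.5 -5.1] Mo [-0.12  0.02  0.01] open 0.0455 heading y 0.019 tilt [ 6.e-04 -2.e-04 -1.e+00]
shift tool [0.0015 0.0001 0.0005] roll 0.001
t 12.78 pos [ 0.5521 -0.2356  0.1765] F [-0.4 -0.7 -5.7] Mo [-0.07  0.08  0.01] open 0.0455 heading y 0.019 tilt [ 5.e-04 -1.e-04 -1.e+00]
shift tool [0.0015 0.0001 0.0005] roll 0.001
```

View pics/c4.png

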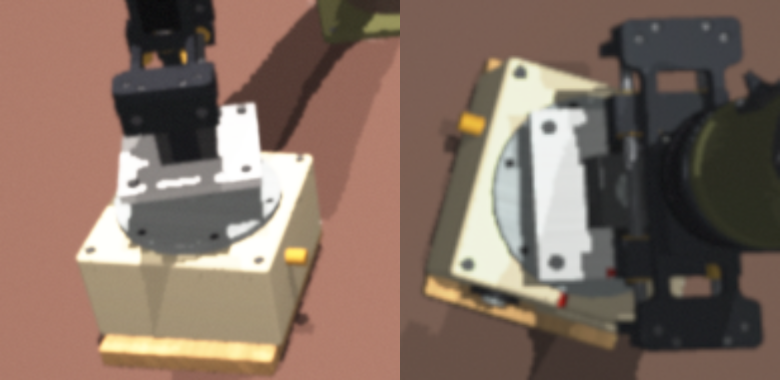

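The plate hangs level over the face. I'll lower it in small steps and watch the force; the unloaded reading is about -5.4 N.

Call:
arm_command(plan=[[0.04,0.002,0,0.0005,0],[0.04,0.002,0,0,0],[0.04,0.002,0,0,0],[0.04,0.002,0,0,0],[0.04,0,0,0,0]])

```text
clock: 13.4
tool_pos: [0.5518, -0.2359, 0.168]
eef_rot: [0.495, 0.505, -0.495, 0.505]
contact_force: [0.5, -0.5, -6.4]
opening: 0.515
```

Call:
arm_command(plan=[[0.04,0.002,0,0,0],[0.04,0.002,0,0,0],[0.04,0,0,0,0]])

```text
clock: 13.78
tool_pos: [0.5518, -0.2359, 0.164]
eef_rot: [0.495, 0.505, -0.495, 0.505]
contact_force: [-0.2, 0.3, -5.5]
opening: 0.52
```

Run:
```python
from h import *
plan([.5522,-.2361,0.153],0.018)
```

```text
t 13.78 pos [ 0.5518 -0.2359  0.164 ] F [-0.2  0.3 -5.5] Mo [-0.07  0.04 -0.07] open 0.0458 heading y 0.0191 tilt [-4.e-04  2.e-04 -1.e+00]
shift tool [0.011  0.0004 0.0002] roll 0.0011
```

Call:
arm_command(plan=[[0.04,0.002,0.0003,0,0],[0.04,0.002,0,0,0],[0.04,0.002,0,0,0],[0.04,0,0,0,0]])

```text
clock: 14.28
tool_pos: [0.5521, -0.2359, 0.158]
eef_rot: [0.495, 0.505, -0.495, 0.505]
contact_force: [0.0, 0.7, -5.3]
opening: 0.517
```

Call:
arm_command(plan=[[0.04,0.002,0,0,0],[0.04,0.002,0,0,0],[0.04,0.0015,0,0,0],[0.04,0,0,0,0]])

```text
clock: 14.78
tool_pos: [0.5521, -0.236, 0.1525]
eef_rot: [0.495, 0.505, -0.495, 0.505]
contact_force: [0.3, 0.2, -5.8]
opening: 0.515
```

Run:
```python
from h import *
plan([.5522,-.2361,0.149],0.018)
```

```text
t 14.78 pos [ 0.5521 -0.236   0.1525] F [ 0.3  0.2 -5.8] Mo [-0.08  0.02  0.01] open 0.0454 heading y 0.019 tilt [-3.e-04  2.e-04 -1.e+00]
shift tool [0.0035 0.0001 0.0001] roll 0.001
```

Threaded without contact: the underside is at about 0.135 and the pin top is at 0.132. Next come 1 mm steps toward the pin.

Call:
arm_command(plan=[[0.04,0.001,0,0,0],[0.04,0.001,0,0,0],[0.04,0.001,0,0,0],[0.04,0,0,0,0]])

```text
clock: 15.28
tool_pos: [0.5521, -0.2359, 0.1496]
eef_rot: [0.495, 0.505, -0.495, 0.505]
contact_force: [-0.2, -0.4, -5.9]
opening: 0.515
```

Call:
arm_command(plan=[[0.04,0.001,0,0,0],[0.04,0.0005,0,0,0],[0.04,0,0,0,0]])

```text
clock: 15.65
tool_pos: [0.5522, -0.236, 0.1481]
eef_rot: [0.495, 0.505, -0.495, 0.505]
contact_force: [-0.2, -1.0, -5.7]
opening: 0.518
```

Call:
arm_command(plan=[[0.04,0.0005,0,0,0],[0.04,0.0005,0,0,0],[0.04,0,0,0,0]])

```text
clock: 16.02
tool_pos: [0.5522, -0.236, 0.1472]
eef_rot: [0.495, 0.505, -0.495, 0.505]
contact_force: [-0.7, 0.3, -5.6]
opening: 0.517
```

The underside should now be 2 mm below the pin top with no contact force. Still lowering gently.

Call:
arm_command(plan=[[0.04,0.0005,0,0,0],[0.04,0.0005,0,0,0],[0.04,0,0,0,0]])

```text
clock: 16.4
tool_pos: [0.5522, -0.236, 0.1461]
eef_rot: [0.495, 0.505, -0.495, 0.505]
contact_force: [-0.7, -0.0, -4.6]
opening: 0.514
```

Call:
arm_command(plan=[[0.04,0.0005,0,0,0],[0.04,0.0005,0,0,0],[0.04,0.0005,0,0,0],[0.04,0,0,0,0]])

```text
clock: 16.9
tool_pos: [0.5522, -0.236, 0.1446]
eef_rot: [0.495, 0.505, -0.495, 0.505]
contact_force: [-0.3, -0.5, -4.5]
opening: 0.515
```

Call:
arm_command(plan=[[0.04,0.001,0,0,0],[0.04,0.0005,0,0,0],[0.04,0.0005,0,0,0],[0.04,0,0,0,0]])

```text
clock: 17.4
tool_pos: [0.5522, -0.236, 0.1427]
eef_rot: [0.495, 0.505, -0.495, 0.505]
contact_force: [0.6, 0.2, -4.6]
opening: 0.516
```

Run:
```python
from h import *
plan([.5522,-.2361,0.1373],0.018)
```

```text
t 17.4 pos [ 0.5522 -0.236   0.1427] F [ 0.6  0.2 -4.6] Mo [-0.07  0.05  0.04] open 0.0454 heading y 0.019 tilt [-0.e+00  1.e-04 -1.e+00]
shift tool [ 0.0054 -0.      0.0001] roll 0.001
```

The pin is in its hole: the underside is about 6.6 mm below the height where it would rest on the pin, and the friction is only about 1 N.

Call:
arm_command(plan=[[0.04,0.001,0,0,0],[0.04,0.001,0,0,0],[0.04,0.001,0,0,0],[0.04,0.001,0,0,0],[0.04,0,0,0,0]])

```text
clock: 18.02
tool_pos: [0.5521, -0.236, 0.1386]
eef_rot: [0.495, 0.505, -0.495, 0.505]
contact_force: [-1.1, -0.0, -5.5]
opening: 0.516
```

Call:
arm_command(plan=[[0.04,0.0005,0,0,0],[0.04,0.0005,0,0,0],[0.04,0,0,0,0]])

```text
clock: 18.4
tool_pos: [0.5522, -0.236, 0.1377]
eef_rot: [0.495, 0.505, -0.495, 0.505]
contact_force: [0.4, 0.2, -5.9]
opening: 0.518
```

Call:
arm_command(plan=[[0.04,0.0003,0,0,0],[0.04,0.0003,0,0,0],[0.04,0,0,0,0]])

```text
clock: 18.77
tool_pos: [0.5522, -0.236, 0.1373]
eef_rot: [0.495, 0.505, -0.495, 0.505]
contact_force: [0.1, 0.1, -2.2]
opening: 0.514
```

Contact with the face shows now: the force is unloading at TCP z 0.1373, just as predicted. A touch more, then release gently.

Call:
arm_command(plan=[[0.04,0.0003,0,0,0],[0.04,0,0,0,0],[0.04,0,0,0,0]])

```text
clock: 19.15
tool_pos: [0.5523, -0.236, 0.1373]
eef_rot: [0.495, 0.505, -0.495, 0.505]
contact_force: [-2.3, 0.3, 5.0]
opening: 0.521
```

Run:
```python
from h import *
plan([.5522,-.2361,0.1373],0.018)
```

```text
t 19.15 pos [ 0.5523 -0.236   0.1373] F [-2.3  0.3  5. ] Mo [ 0.14  0.57 -0.02] open 0.0459 heading y 0.0189 tilt [ 3.e-04  0.e+00 -1.e+00]
shift tool [ 0.     -0.0001  0.0001] roll 0.0009
```

Call:
arm_command(plan=[[0.055,0,0,0,0],[0.07,0,0,0,0],[0.08,0,0,0,0],[0.08,0,0,0,0],[0.08,0,0,0,0],[0.08,-0.005,0,0,0],[0.08,-0.01,0,0,0],[0.08,-0.02,0,0,0],[0.08,-0.025,0,0,0],[0.08,-0.03,0,0,0],[0.08,-0.03,0,0,0],[0.08,-0.02,0,0,0]])

```text
clock: 20.65
tool_pos: [0.5527, -0.2363, 0.2792]
eef_rot: [0.496, 0.504, -0.495, 0.506]
contact_force: [0.4, 0.9, 0.3]
opening: 0.911
```

Call:
arm_command(plan=[[0.08,0,0,0.02,0],[0.08,0,0,0.03,0],[0.08,0,0,0.03,0],[0.08,0,0,0.03,0],[0.08,0,0,0.02,0],[0.08,0,0,0,0],[0.08,0,0,0,0]])

```text
clock: 21.52
tool_pos: [0.5544, -0.3653, 0.276]
eef_rot: [0.495, 0.505, -0.495, 0.504]
contact_force: [-0.3, 0.2, 0.3]
opening: 0.91
```

Run:
```python
from h import *
plan([.5522,-.2361,0.1373],0.018)
s,w,d=snap('wrist','w5'); z=np.load('pics/w5.npz'); snap('scene','s5'); s,t,dt=snap('top','t5')
b=cv2.imread('pics/s5.png')[150:340,60:260]
cv2.imwrite('pics/c5.png',np.hstack([cv2.resize(w[:240,160:480,::-1],(420,400)),cv2.resize(b,(380,400))]))
a0=cv2.imread('pics/top0.png').astype(int); df=np.abs(a0-t[:,:,::-1]).max(2)>40
for n,(u,v) in dict(driver=(336,330),can=(340,170),fit=(252,180),box=(395,163)).items(): print(n,df[v-45:v+45,u-22:u+22].sum())
```

```text
t 21.52 pos [ 0.5544 -0.3653  0.276 ] F [-0.3  0.2  0.3] Mo [-0.09  0.09  0.04] open 0.0802 heading y 0.0193 tilt [-0.001   0.0015 -1.    ]
shift tool [ 0.1389  0.0004 -0.129 ] roll 0.0013
driver 0
can 0
fit 0
box 0
```

View pics/c5.png

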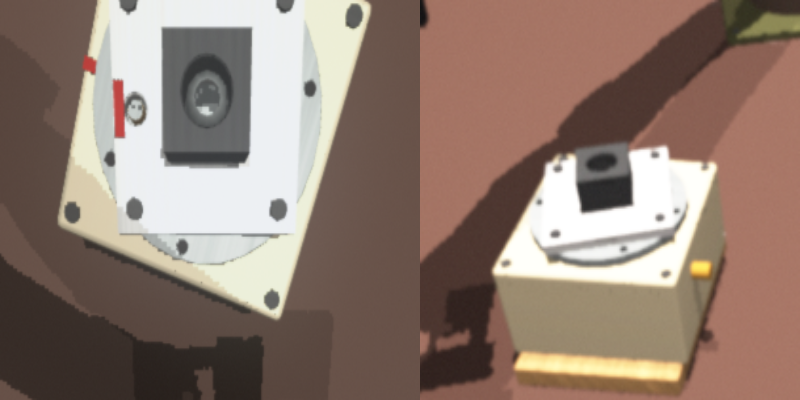

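View pics/t5.png

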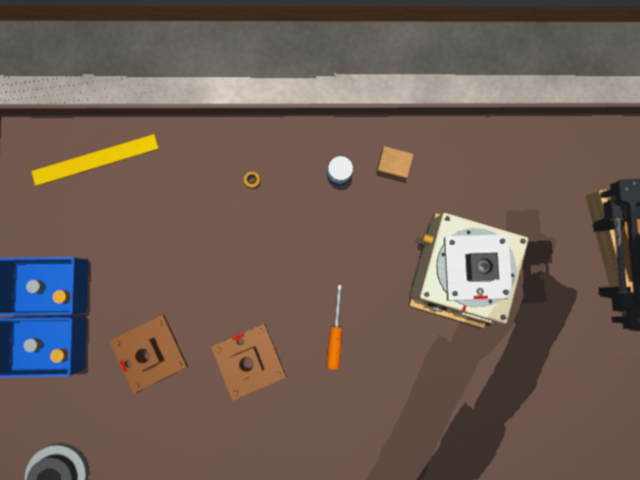

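The pin shows through its hole (crop at 135,108), the shaft shows in the bore, and the plate lies flat on the face. The bystanders are unchanged. A quick depth check, then I'll hand in.

Run:
```python
from h import *
z=np.load('pics/w5.npz'); c,T=cam('wrist',z['pos'],z['rot']); d=z['d']
vv,uu=np.mgrid[0:140,150:420]; dd=d[0:140,150:420]
P=np.stack([(uu-c['cx'])/c['fx']*dd,(vv-c['cy'])/c['fy']*dd,dd],-1)@T[:3,:3].T+T[:3,3]
L=P-np.array([.5522,-.2358,0]); m=(dd>0)&(np.abs(L[...,0])<.05)&(np.abs(L[...,1])<.05)&(np.maximum(abs(L[...,0]),abs(L[...,1]))>.03)&(P[...,2]>.1)&(P[...,2]<.15)
Q=P[m]; q=np.linalg.lstsq(np.c_[Q[:,:2]-[.5522,-.2358],np.ones(len(Q))],Q[:,2],rcond=None)[0]; print('plate top slope,z',q.round(4),len(Q),r.get_state()['contact_force'].round(1))
print(r.finish_job())
```

```text
plate top slope,z [ 0.0056 -0.0013  0.1297] 10248 [-0.5 -0.2  0.3]
the job is handed in; nothing more can be done
None
```

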